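# Pin a paper roll to its board with the spindle

## Robot

A 6-joint arm with a two-finger parallel gripper is mounted at the origin on the work surface. World frame = base frame: x ahead of the robot, y to its left, z up, the work surface at z = 0. Lengths are in m, angles in rad, forces in N, time in s.
With the tool pointing down it reaches from about 0.35 to 0.925 m from the base axis. Payload 6.4 kg.
Tool frame: the origin (TCP) lies on the centre line of the jaws, within the pads' length; the fingertips stand 17 mm ahead of it and the grasp point (between the pads) lies 2 mm behind it; z points along the fingers, x is the direction in which the jaws open and shut, and the axes are right-handed (so a half turn about z gives the same grasp; the last joint's range is limited). The gripper opens to 85 mm and grips with 20 to 120 N. Pads are 22 mm wide; open, the fingers measure 114 mm over their backs; the gripper's body (76 mm by 85 mm) begins 54 mm behind the grasp point. The pads swing forward as they close: fully open they stand 13 mm farther back than shut.
Start: joints at [1.143, 0.245, 1.558, -0, 1.339, -0.174], TCP at [0.163, 0.629, 0.248] pointing down, gripper open.
Joint ranges: [-3.13, 3.13], [-1.02, 2.26], [0.13, 2.54], [-0.95, 4.09], [0.21, 2.88], [-2.74, 2.74]. Speed limits (rad/s): [2.57, 2.57, 3.14, 3.14, 3.14, 3.14].

## Interface

Orientations are given as [roll, pitch, yaw] about the fixed x, y, z axes, in that order (R = Rz(yaw) Ry(pitch) Rx(roll)).
In Python, from station import r gives the robot as it stands.
- The arm moves only by the shell command python3 -m crank 'ROWS'. ROWS is JSON, one flat list of numbers, 7 for each row, row after row: the closure in counts, from 0 (fully open) to 255 (shut), then the shift along the tool's x, y, z in m, then the turn, a rotation vector about the tool's x, y, z in rad. A call has 1 to 10 rows; each row is the pose to reach, as a shift and turn from the pose commanded when the call began, along the tool's axes at that moment; what a row does not reach only later rows make up. A row lasts 1/12 s, in which the tool goes at most 41.7 mm and 7.16 degrees, less where a joint would pass 70% of its speed; a pose out of reach is approached as far as the arm can. A call with a gripper value outside its range is refused whole. The fingers move at their own pace and stop on an object; the grip force is fixed at half the most. Time passes only in rows, so rows that repeat a pose let the fingers close. It gives the time, the measured TCP pose, the force and the opening at its end, in the units of the state.
- r.state(): the state, without advancing time (a new reading comes with each control period).
- r.get_image(name): name is "scene" or "top" or "wrist"; returns the picture (384x512x3 uint8, red, green, blue); there is no depth.
- r.camera_params(name): a dict with "camera_matrix" (3x3 intrinsics, pixels), "extrinsics" (4x4, takes a point from world to camera coordinates); the wrist camera has in their place "T_tool_cam" (4x4, takes a point from camera to tool coordinates, whose origin is the TCP and whose axes are the tool frame's). Camera axes: x right, y up, looking along -z (the intrinsics and any distortion apply to the point x, -y, -z); pixel columns grow to the right and rows downward; lengths in m; the calibration is good to about 2 mm. A picture is of the moment at which its call begins: read the wrist's pose just before it. camera_params takes no time and is no camera call.
- r.sign_off(): hands the job in, once; it reports no verdict.
The state is a dict: "time_s": time; "joint_positions": joint angles; "joint_velocities": joint speeds; "joint_efforts": joint torques, N m; "position": TCP position; "ee_rot": TCP orientation; "force": force on the tool from outside, world axes, zero at the start; "wrist_torque": the same for the moment, N m; "grip_width": finger opening in m.
Only numpy, scipy, OpenCV 4.12 (cv2) and the standard library are available. Lean on these libraries where they do the work, as an engineer would, in place of code of your own. Each camera call takes 0.05 s, during which the arm holds its last target. There are 200 camera calls.

## Task

The roll of sketch paper has been stood on its wooden board, roughly over the board's blind hole, which it now hides. Take the spindle out of the tool block, pass it down through the roll's core, feel gently over the board with its foot until it drops into the hidden hole, and leave it let go, upright and fully home. Do not lift, tip or shove the roll, never ram the spindle down or sideways, and leave everything else standing as it is.

Things in the scene. Friction and masses are not known exactly. Their poses are not given: they have to be found in the camera images.
- spindle_head (a point): Centre of the spindle's head, the grip of the part to move (loose, about 0.12 kg): a dark wooden block 28 x 28 mm in plan, 36 mm tall, flat sides square to the point's x and y; z up the spindle. Starts upright in one of the tool block's holes, this point 165 mm above the table. With the foot sliding on the roll's board it is 178 mm above the table; fully home in the hole, 158 mm.
- spindle_foot (a point): Centre of the spindle's flat foot face, 150 mm straight below the head's centre. From head to foot runs a round aluminium rod 16 mm across and 132 mm long; over its last 4 mm it tapers to a foot face 12 mm across, as a lead-in.
- toolblock: Pale wooden tool block fixed to the table, 70 x 180 x 60 mm tall, origin at the centre of its underside. Three holes along its y axis, 55 mm apart, 18.5 mm wide, 45 mm deep (floor 15 mm above the table): the spindle and two shorter tools stand in them, in any order.
- roll_mid (a point): Middle of the loose roll of white sketch paper (0.3 kg): upright, 86 mm across, 90 mm tall, brown core with an open bore 39 mm wide; z along its axis. This point is 45 mm above its foot. It stands on a fixed level wooden board 28 mm thick (140 x 180 mm, an aluminium tear bar 72 mm tall along one edge). A firm push on the bore's wall shifts the roll.
- roll_top (a point): Centre of the mouth of the roll's bore, 118 mm above the table. At the bottom of the bore the board is flat and rigid but for one vertical blind hole, 17.5 mm wide (its mouth eased by 1 mm) and 20 mm deep, that takes the spindle's foot. The roll was put down by hand: the hole's axis lies 4 to 9 mm from the roll's axis, in a direction that cannot be seen.
- burnisher_mid (a point): Middle of the burnisher, bystander: red handle 16 mm across, steel ball at the top, 110 mm tall, upright in the tool block.
- brush_mid (a point): Middle of the brush, bystander: short wooden handle, grey flat bristles up, 110 mm tall, upright in the tool block.
- cone: White plaster drawing cone, bystander: 80 mm across at its foot, 110 mm tall; origin at the centre of its foot.
- prism: White plaster six-sided prism, bystander: 64 mm across, 100 mm tall; origin at the centre of its foot.
- cross: White plaster cross of two square bars, bystander: 100 mm tall and 100 mm wide; origin at the centre of its foot.
- vase: Green glass vase, fragile bystander: 72 mm across, 105 mm tall; origin at the centre of its foot.
- pot: Blue pot of pencils, bystander: pot 76 mm across and 95 mm tall, pencils to 180 mm; origin at the centre of its foot.
Mind the look-alikes: they are no part of the job. Leave any purple look-alike of the part that bears roll_mid alone.

How it is judged:
At the end, for the whole second after the job is handed in: The spindle stands in the board's hole through the roll's core: head centre at its home height of 158 mm within 4 mm, upright within 7 degrees, within 25 mm of the roll's axis in plan; the roll stands flat on its board, its middle 73 mm above the table within 4 mm, upright within 3 degrees (height (world z) of spindle_head below 0.162 m and angle between spindle_head's own z axis and vertical below 0.12 rad and horizontal distance between spindle_head and roll_mid below 0.025 m and angle between roll_mid's own z axis and vertical below 0.05 rad and height (world z) of roll_mid between 0.069 and 0.077 m); the robot touches nothing.
It fails at once if the spindle is rammed: more than 60 N between it and the board's face or the roll, or the bottom of the hole while it is gripped ((contact force between spindle and rollboard above 60 N and (height (world z) of spindle_head above 0.168 m or contact force between the fingers and spindle above 5 N)) or contact force between spindle and roll above 60 N).
It fails at once if the roll is lifted, tipped past 9 degrees or shoved more than 25 mm (distance of roll_mid from where it was at the start of the episode above 0.025 m or angle between roll_mid's own z axis and vertical above 0.15 rad).
It fails at once if another thing is moved more than 30 mm (distance of any of burnisher_mid, brush_mid, cone, prism, cross, vase, pot from where it was at the start of the episode above 0.03 m).
It also fails if it takes over 61 s, if anything falls off the work surface, if the arm or the gripper's body presses on something with over 40 N, if the wrist force passes 120 N, or if a joint passes its speed limit or range.

## Working session

There is one attempt and no reset: what is moved stays moved. The work goes in short steps, Python scripts to look and compute and a shell command to move; the robot and the scene stay as the last step left them, time stands still between calls to the robot, and variables do not carry over. Pictures are saved under pics/ and viewed, about 8 in all and at most 12, crops included, and the job is handed in when it is done.

```bash
mkdir -p pics; ls; python3 - <<'E'
from station import r
import cv2,numpy as np
np.set_printoptions(precision=4,suppress=True)
print(r.state())
for n in("scene","top"):
    im=r.get_image(n);cv2.imwrite(f"pics/{n}0.png",im[:,:,::-1]);print(n,r.camera_params(n))
print(r.camera_params("wrist"))
E
```

```text
pics
{'time_s': 0.0, 'joint_positions': array([ 1.1429,  0.2458,  1.559 , -0.    ,  1.3387, -0.1741]), 'joint_velocities': array([ 0.0008, -0.0004, -0.0012, -0.0009, -0.0014,  0.0003]), 'joint_efforts': array([ -0.0016, -42.9524, -32.6118,  -0.0002,   0.0055,  -0.    ]), 'position': array([0.163 , 0.6287, 0.2472]), 'ee_rot': array([-3.1413,  0.0019,  1.317 ]), 'force': array([ 0.064 , -0.2201, -0.7449]), 'wrist_torque': array([ 0.056 , -0.013 , -0.0086]), 'grip_width': 0.08533150450970005}
scene {'camera_matrix': array([[357.9293,   0.    , 250.3953],
       [  0.    , 357.9293, 196.8905],
       [  0.    ,   0.    ,   1.    ]]), 'extrinsics': array([[-0.5534,  0.8328, -0.0134,  0.3347],
       [-0.5464, -0.3508,  0.7605,  0.2266],
       [ 0.6286,  0.4283,  0.6492, -1.4325],
       [ 0.    ,  0.    ,  0.    ,  1.    ]])}
top {'camera_matrix': array([[438.4138,   0.    , 254.4183],
       [  0.    , 438.4138, 194.9371],
       [  0.    ,   0.    ,   1.    ]]), 'extrinsics': array([[ 0.0024, -1.    , -0.0001, -0.0296],
       [ 0.9893,  0.0023,  0.146 , -0.5936],
       [-0.146 , -0.0005,  0.9893, -1.2198],
       [ 0.    ,  0.    ,  0.    ,  1.    ]])}
{'camera_matrix': array([[309.0311,   0.    , 256.7728],
       [  0.    , 309.0311, 195.1104],
       [  0.    ,   0.    ,   1.    ]]), 'T_tool_cam': array([[ 1.    , -0.0004,  0.0004, -0.0006],
       [-0.0002, -0.9469, -0.3215, -0.083 ],
       [ 0.0005,  0.3215, -0.9469, -0.1255],
       [ 0.    ,  0.    ,  0.    ,  1.    ]])}
```

View pics/top0.png

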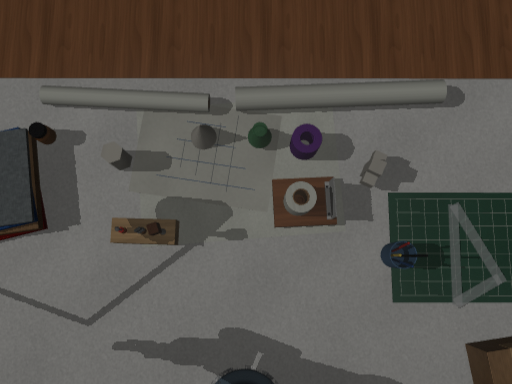

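View pics/scene0.png

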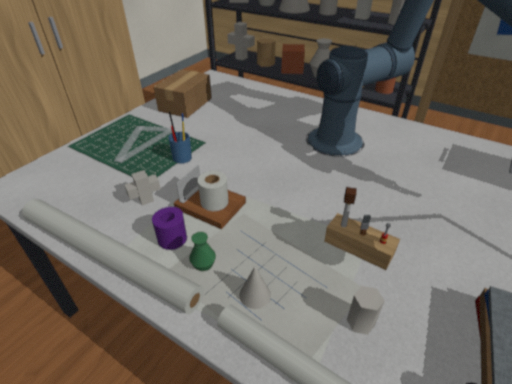

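The top view shows the spindle head (dark block) near (154,229) in the block, and the roll with its bore near (301,197). The purple look-alike is at (306,142). I'll enlarge both spots next.

```bash
python3 - <<'E'
import cv2,numpy as np
a=cv2.imread("pics/top0.png")
f=lambda im,x,y,w,h:cv2.resize(im[y:y+h,x:x+w],None,fx=8,fy=8,interpolation=cv2.INTER_CUBIC)
c=np.hstack([f(a,102,200,90,70)[:, :], ])
d=f(a,262,165,90,70)
o=np.vstack([c,d]); o=cv2.resize(o,None,fx=.53,fy=.53)
o=np.hstack([cv2.resize(f(a,108,205,76,50),(400*76//50*50//76,263)),cv2.resize(f(a,262,170,76,50),(400,263))])
cv2.imwrite("pics/crop1.png",np.clip(o.astype(float)*1.5,0,255).astype(np.uint8));print(o.shape)
E
cat > h.py <<'E'
import numpy as np
from station import r
def ray(n,u,v,z):
    p=r.camera_params(n);K=p["camera_matrix"]
    if n=="wrist":
        from scipy.spatial.transform import Rotation as R
        s=r.state();T=np.eye(4);T[:3,:3]=R.from_euler("xyz",s["ee_rot"]).as_matrix();T[:3,3]=s["position"];M=T@p["T_tool_cam"]
    else: M=np.linalg.inv(p["extrinsics"])
    d=np.linalg.inv(K)@[u,v,1];d=M[:3,:3]@[d[0],-d[1],-d[2]];o=M[:3,3]
    return o+d*(z-o[2])/d[2]
E
```

```text
(263, 800, 3)
```

View pics/crop1.png

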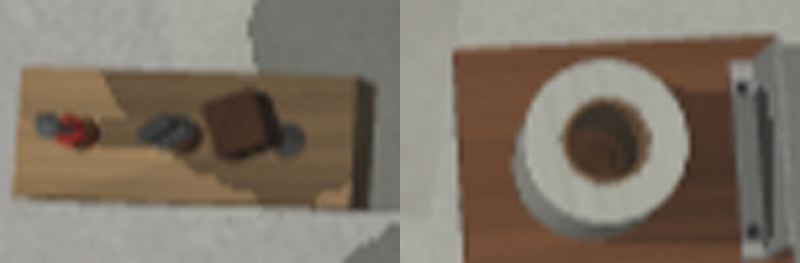

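```bash
python3 - <<'E'
from h import *
np.set_printoptions(precision=4,suppress=True)
print("head",ray("top",153.6,228.75,.183));print("roll",ray("top",301.3,196.6,.118))
c=lambda x,y:ray("top",108+x/5.263,205+y/5.263,.183)
print([c(*p) for p in((205,100),(265,90),(278,148),(215,160))])
c=lambda x,y:ray("top",108+x/5.263,205+y/5.263,.06)
print("block",[c(*p) for p in((22,67),(357,77),(350,208),(12,195))])
E
```

```text
head [0.486  0.2268 0.183 ]
roll [ 0.5784 -0.1552  0.118 ]
[array([0.4979, 0.2441, 0.183 ]), array([0.5028, 0.2153, 0.183 ]), array([0.475 , 0.2081, 0.183 ]), array([0.4691, 0.2382, 0.183 ])]
block [array([0.5253, 0.3731, 0.06  ]), array([0.5203, 0.1933, 0.06  ]), array([0.4505, 0.195 , 0.06  ]), array([0.457, 0.375, 0.06 ])]
```

```bash
cat >> h.py <<'E'
from scipy.spatial.transform import Rotation as R
def go(p,yaw):
    s=r.state();A=R.from_euler("xyz",s["ee_rot"]);B=R.from_euler("xyz",[np.pi,0,yaw])
    print("shift",np.round(A.inv().apply(np.array(p)-s["position"]),4),"turn",np.round((A.inv()*B).as_rotvec(),4))
E
python3 -m crank '[0,-0.307,0.414,-0.013,0,0,1.134, 0,-0.307,0.414,-0.013,0,0,1.134, 0,-0.307,0.414,-0.013,0,0,1.134, 0,-0.307,0.414,-0.013,0,0,1.134, 0,-0.307,0.414,-0.013,0,0,1.134, 0,-0.307,0.414,-0.013,0,0,1.134, 0,-0.307,0.414,-0.013,0,0,1.134, 0,-0.307,0.414,-0.013,0,0,1.134, 0,-0.307,0.414,-0.013,0,0,1.134, 0,-0.307,0.414,-0.013,0,0,1.134]'
python3 -c "
from h import *
go([.4865,.228,.26],.183)"
```

```text
time_s: 0.93
position: [0.4254, 0.3031, 0.2586]
ee_rot: [3.142, 0.0, 0.179]
force: [0.4, 0.9, -0.2]
grip_width: 0.0854
shift [ 0.0468  0.0848 -0.0014] turn [ 0.      0.0003 -0.0042]
```

```bash
python3 -m crank '[0,0.045,0.084,0,0,0,0, 0,0.045,0.084,0,0,0,0, 0,0.045,0.084,0,0,0,0, 0,0.045,0.084,0,0,0,0, 0,0.045,0.084,0,0,0,0]'
python3 - <<'E'
from h import *
import cv2
s=r.state();print(s["position"],s["ee_rot"])
im=r.get_image("wrist");cv2.imwrite("pics/w1.png",im[:,:,::-1])
E
```

```text
time_s: 1.35
position: [0.4841, 0.2304, 0.2583]
ee_rot: [-3.141, 0.001, 0.182]
force: [-0.8, 0.2, 0.3]
grip_width: 0.0851
[0.48413397 0.23040223 0.25832752] [-3.14112092e+00  1.15563672e-03  1.81594375e-01]
```

View pics/w1.png

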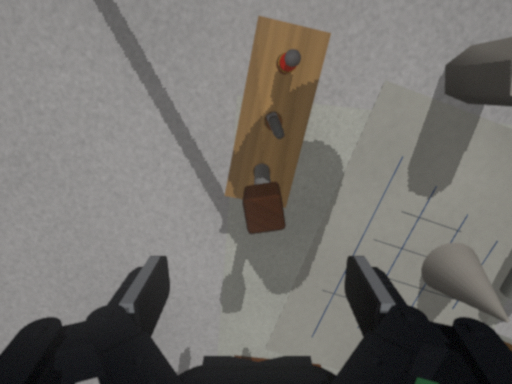

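```bash
python3 - <<'E'
import cv2,numpy as np
a=cv2.imread("pics/w1.png")[160:250,215:315]
cv2.imwrite("pics/c2.png",np.clip(cv2.resize(a,None,fx=6,fy=6,interpolation=cv2.INTER_CUBIC)*2.0,0,255).astype(np.uint8))
E
```

```text
(no output)
```

View pics/c2.png

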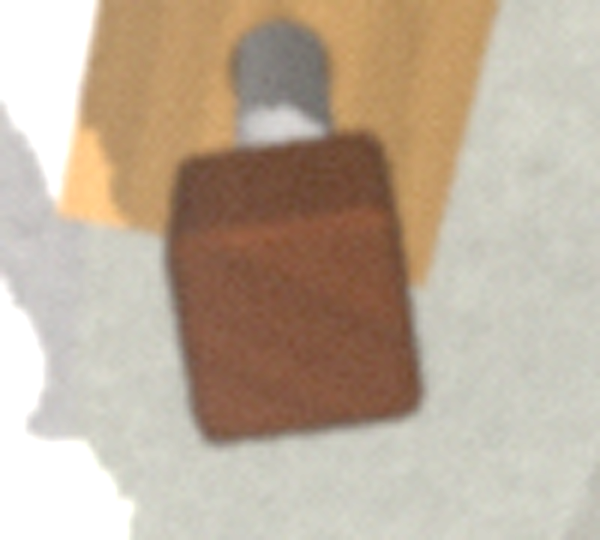

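```bash
python3 - <<'E'
from h import *
c=np.array([ray("wrist",215+x/6,160+y/6,.183)[:2] for x,y in((172,238),(393,207),(420,410),(208,440))])
m=c.mean(0);print(c,m)
e=np.roll(c,-1,0)-c;print(np.linalg.norm(e,axis=1),np.degrees(np.arctan2(e[:,1],e[:,0])))
yaw=np.radians(np.mean((np.degrees(np.arctan2(e[:,1],e[:,0]))+45)%90-45));print(yaw)
go([*m,.20],yaw);go([*m,.163],yaw)
E
```

```text
[[0.472333   0.23992249]
 [0.49654745 0.24826067]
 [0.50496113 0.22393724]
 [0.48089252 0.21545143]] [0.48868353 0.23189296]
[0.02560985 0.0257375  0.02552072 0.02592486] [  19.00100045  -70.9190491  -160.57898667  109.27888614]
0.33502402565876604
shift [0.0051 0.0002 0.0584] turn [-0.0005  0.001  -0.1518]
shift [0.0052 0.0002 0.0954] turn [-0.0005  0.001  -0.1518]
```

The wrist crop shows the head's top face with its centre at px (264.7,214) and its edges rotated about 8° from the tool axes. That agrees with the top view to within 5 mm. I'll descend and grip.

```bash
python3 -m crank '[0,0.004,0.001,0.03,0,0,-0.12, 0,0.004,0.001,0.06,0,0,-0.13, 0,0.004,0.001,0.08,0,0,-0.13, 0,0.004,0.001,0.094,0,0,-0.13, 0,0.004,0.001,0.094,0,0,-0.13, 0,0.004,0.001,0.094,0,0,-0.13]'
python3 -m crank '[80,0,0,0,0,0,0, 120,0,0,0,0,0,0, 160,0,0,0,0,0,0, 200,0,0,0,0,0,0, 255,0,0,0,0,0,0, 255,0,0,0,0,0,0, 255,0,0,0,0,0,0, 255,0,0,0,0,0,0]'
```

```text
time_s: 1.9
position: [0.4872, 0.2315, 0.1643]
ee_rot: [-3.141, 0.002, 0.315]
force: [-0.3, 0.3, 0.5]
grip_width: 0.0853
time_s: 2.57
position: [0.489, 0.2305, 0.1657]
ee_rot: [3.142, -0.002, 0.313]
force: [0.6, -0.6, 5.8]
grip_width: 0.0276
```

```bash
python3 -m crank '[255,0,0,-0.01,0,0,0, 255,0,0,-0.025,0,0,0, 255,0,0,-0.04,0,0,0, 255,0,0,-0.06,0,0,0, 255,0,0,-0.08,0,0,0, 255,0,0,-0.11,0,0,0, 255,0,0,-0.14,0,0,0, 255,0,0,-0.15,0,0,0, 255,0,0,-0.15,0,0,0, 255,0,0,-0.15,0,0,0]'
python3 - <<'E'
from h import *
import cv2
print(r.state()["position"],r.state()["wrist_torque"])
go([.575,-.155,.315],.31)
im=r.get_image("wrist");im2=r.get_image("scene")
cv2.imwrite("pics/w2.png",im[:,:,::-1])
cv2.imwrite("pics/s2.png",im2[:,:,::-1])
E
```

```text
time_s: 3.4
position: [0.488, 0.2302, 0.3138]
ee_rot: [-3.142, 0.001, 0.313]
force: [0.1, -0.0, -2.4]
grip_width: 0.0272
[0.48800156 0.23022781 0.31377622] [-0.02229071  0.0344392   0.00350701]
shift [-0.0358  0.3933 -0.0012] turn [-0.0001  0.0012  0.0029]
```

View pics/w2.png

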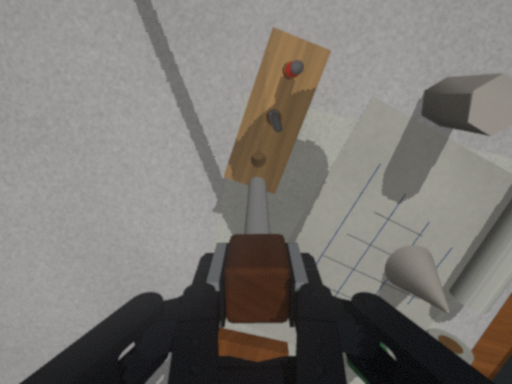

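```bash
cat >> h.py <<'E'
def proj(n,P):
    p=r.camera_params(n)
    E=np.linalg.inv(p["T_tool_cam"]) if n=="wrist" else p["extrinsics"]
    c=E[:3,:3]@np.array(P)+E[:3,3];q=p["camera_matrix"]@[c[0],-c[1],-c[2]];return q[:2]/q[2]
E
python3 - <<'E'
from h import *
import cv2
for n,P in [("foot",(0,0,.1507)),("footfar",(0,-.006,.1507)),("taperfar",(0,-.008,.1467)),("headtop f",(0,-.014,-.0173)),("headtop n",(0,.014,-.0173)),("headbot f",(0,-.014,.0187)),("headtop l",(-.014,0,-.0173))]: print(n,proj("wrist",P))
a=cv2.imread("pics/w2.png")[150:350,190:330]
a=np.clip(cv2.resize(a,None,fx=4,fy=4,interpolation=cv2.INTER_CUBIC)[:600]*2.,0,255).astype(np.uint8)
s=cv2.imread("pics/s2.png");
cv2.imwrite("pics/c3.png",a[:600])
E
```

```text
foot [257.36519942 183.38562139]
footfar [257.3705656  177.17210033]
taperfar [257.37639232 176.22708297]
headtop f [257.76694955 269.45485743]
headtop n [257.68614946 325.76721493]
headbot f [257.61787454 230.87568111]
headtop l [224.19919735 298.56986311]
```

View pics/c3.png

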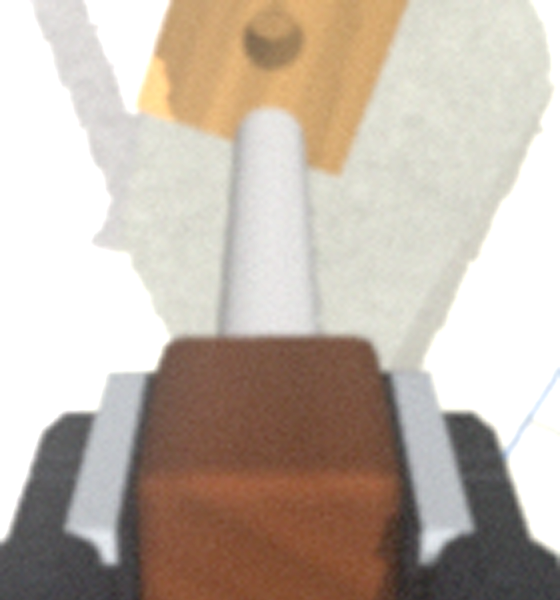

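The foot appears at px (257.7,176.8) against a prediction of (257.4,176.2), so the spindle hangs straight within about 1 mm. Moving over the roll.

```bash
python3 -m crank '[255,-0.002,0.03,0,0,0,0, 255,-0.006,0.07,0,0,0,0, 255,-0.01,0.11,0,0,0,0, 255,-0.014,0.15,0,0,0,0, 255,-0.018,0.19,0,0,0,0, 255,-0.022,0.23,0,0,0,0, 255,-0.026,0.27,0,0,0,0, 255,-0.03,0.31,0,0,0,0, 255,-0.033,0.35,0,0,0,0, 255,-0.036,0.38,0,0,0,0]'
python3 -m crank '[255,0,0.012,0,0,0,0, 255,0,0.012,0,0,0,0, 255,0,0.012,0,0,0,0, 255,0,0.012,0,0,0,0]'
python3 - <<'E'
from h import *
import cv2
s=r.state();print(s["position"],s["ee_rot"],s["force"],s["wrist_torque"])
im=r.get_image("wrist")
cv2.imwrite("pics/w3.png",im[:,:,::-1])
cv2.imwrite("pics/w3c.png",np.clip(cv2.resize(im[100:280,160:360,::-1],None,fx=3,fy=3,interpolation=cv2.INTER_CUBIC)*1.5,0,255).astype(np.uint8))
cv2.imwrite("pics/t3.png",r.get_image("top")[:,:,::-1])
E
```

```text
time_s: 4.33
position: [0.5705, -0.145, 0.3119]
ee_rot: [-3.139, 0.003, 0.311]
force: [0.5, 1.3, -1.5]
grip_width: 0.0273
time_s: 4.67
position: [0.5744, -0.1523, 0.3136]
ee_rot: [-3.14, 0.001, 0.314]
force: [-0.1, 0.1, -1.9]
grip_width: 0.0275
[ 0.57439466 -0.15229887  0.3135541 ] [-3.13961108e+00  1.46556605e-03  3.14118667e-01] [-0.06635718  0.05393676 -1.89507551] [-0.02162943 -0.00074265  0.01200515]
```

View pics/w3c.png

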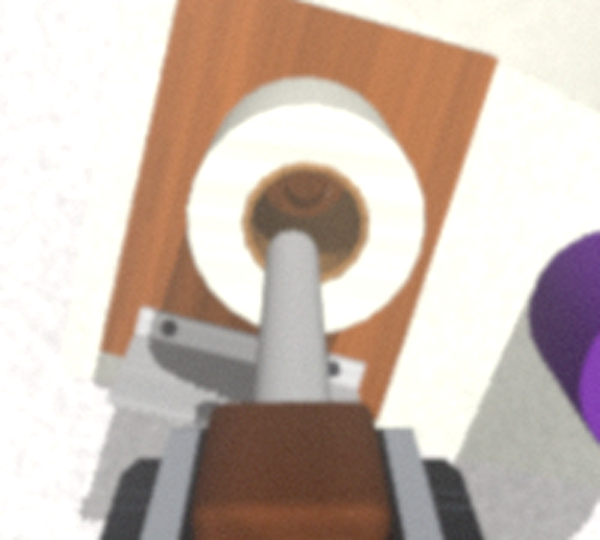

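The view shows the bore mouth centred at about crop (306,221), px (262,173.7), with the rod's foot over its near side. There is a faint ring in the bore at crop (305,190), which may be the hole. I'll average several frames and enhance it.

```bash
python3 - <<'E'
from h import *
import cv2
s=r.state();print(s["position"],s["ee_rot"])
im=np.mean([r.get_image("wrist")[:,:,::-1].astype(float) for _ in range(10)],0)
np.save("pics/avg.npy",im)
c=im[140:205,230:295]
o=cv2.resize(c,None,fx=9,fy=9,interpolation=cv2.INTER_CUBIC);o=np.clip((o-15)*3.2,0,255)
cv2.imwrite("pics/bore.png",o.astype(np.uint8))
print("mouth",ray("wrist",262,173.7,.118),"arc",ray("wrist",160+306/3,100+190/3,.028))
t=proj("wrist",(0,0,.1507));print(t)
E
```

```text
[ 0.57465773 -0.15209839  0.31438986] [-3.14083599e+00  4.42853138e-04  3.14884453e-01]
mouth [ 0.580555   -0.15485172  0.118     ] arc [ 0.58475603 -0.16324069  0.028     ]
[257.3655603  183.38563806]
```

View pics/bore.png

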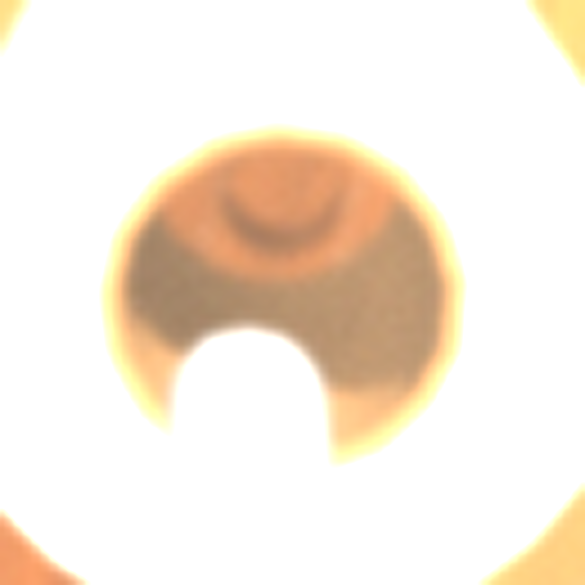

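```bash
python3 - <<'E'
from h import *
m=ray("wrist",262,173.7,.118)
# mouth rim fit from bore crop: left 105,right 462, top 128
for z,u,v in((.118,230+105/9,140+290/9),(.118,230+462/9,140+290/9),(.118,230+283/9,140+128/9),(.028,230+277/9,140+281/9)): print(z,ray("wrist",u,v,z))
h=ray("wrist",261.5,161.2,.028);print("mouth",m,"hole",h,"d",(h-m)[:2],np.hypot(*(h-m)[:2]))
go([*m[:2],.315],.314);go([*h[:2],.315],.314)
E
```

```text
0.118 [ 0.55925053 -0.16003512  0.118     ]
0.118 [ 0.59980731 -0.14688712  0.118     ]
0.118 [ 0.57335591 -0.13490348  0.118     ]
0.028 [ 0.58662445 -0.17426017  0.028     ]
mouth [ 0.580555   -0.15485172  0.118     ] hole [ 0.58318263 -0.16064049  0.028     ] d [ 0.00262763 -0.00578877] 0.006357222326630118
shift [ 0.005   0.0029 -0.0002] turn [ 0.0001 -0.     -0.0009]
shift [ 0.0058  0.0092 -0.0002] turn [ 0.0001 -0.     -0.0009]
```

The averaged frame shows the hole itself. Its near lip is at bore-crop (283,250) with a width of about 15 px, so its centre is at px (261.5,161.2). That puts the hole at (0.583,-0.161), 6.4 mm from the roll axis, which is within the stated 4–9 mm. I'll align first, then go down inside the bore.

```bash
python3 -m crank '[255,0.0054,0.009,0,0,0,0, 255,0.0054,0.009,0,0,0,0, 255,0.0054,0.009,0,0,0,0, 255,0.0054,0.009,0.02,0,0,0, 255,0.0054,0.009,0.04,0,0,0, 255,0.0054,0.009,0.06,0,0,0, 255,0.0054,0.009,0.08,0,0,0, 255,0.0054,0.009,0.1,0,0,0, 255,0.0054,0.009,0.11,0,0,0, 255,0.0054,0.009,0.11,0,0,0]'
python3 - <<'E'
from h import *
s=r.state();print(s["position"],s["ee_rot"],s["force"],s["wrist_torque"])
go([.583,-.1606,.205],.314)
E
```

```text
time_s: 6.1
position: [0.5813, -0.1599, 0.2016]
ee_rot: [-3.138, 0.004, 0.313]
force: [-0.0, 0.8, -1.6]
grip_width: 0.0271
[ 0.58125044 -0.15992934  0.20164024] [-3.13751004  0.00419188  0.31284339] [-0.04384456  0.77540202 -1.63991442] [ 0.00184698 -0.00732568 -0.06006338]
shift [ 0.0014  0.0012 -0.0034] turn [-0.0041  0.0042 -0.0012]
```

```bash
python3 -m crank '[255,0,0,0,0,0,0, 255,0,0,0,0,0,0, 255,0,0,0.006,0,0,0, 255,0,0,0.012,0,0,0, 255,0,0,0.012,0,0,0, 255,0,0,0.012,0,0,0]'
python3 - <<'E'
from h import *
s=r.state();print(s["position"],s["ee_rot"],s["force"],s["wrist_torque"])
go([.583,-.1606,.180],.314)
E
```

```text
time_s: 6.6
position: [0.5825, -0.1604, 0.1923]
ee_rot: [-3.141, 0.001, 0.313]
force: [-0.1, 0.4, -1.5]
grip_width: 0.0272
[ 0.58250663 -0.16042231  0.19233193] [-3.14094006e+00  6.50621869e-04  3.13028098e-01] [-0.07225305  0.38877997 -1.47011096] [0.01340793 0.01086562 0.00766579]
shift [0.0004 0.0003 0.0123] turn [-0.0007  0.0007 -0.001 ]
```

```bash
python3 -m crank '[255,0,0,0.004,0,0,0, 255,0,0,0.007,0,0,0, 255,0,0,0.009,0,0,0, 255,0,0,0.011,0,0,0, 255,0,0,0.012,0,0,0, 255,0,0,0.012,0,0,0]'
python3 -m crank '[255,0,0,0.0005,0,0,0, 255,0,0,0.001,0,0,0, 255,0,0,0.0015,0,0,0, 255,0,0,0.002,0,0,0, 255,0,0,0.002,0,0,0]'
python3 -m crank '[255,0,0,0.0005,0,0,0, 255,0,0,0.001,0,0,0, 255,0,0,0.001,0,0,0]'
```

```text
time_s: 7.1
position: [0.5826, -0.1605, 0.1804]
ee_rot: [-3.141, 0.0, 0.313]
force: [0.4, -0.2, -1.5]
grip_width: 0.0271
time_s: 7.52
position: [0.5827, -0.1605, 0.1787]
ee_rot: [-3.141, 0.0, 0.313]
force: [0.0, -0.2, -0.9]
grip_width: 0.0275
time_s: 7.77
position: [0.5827, -0.1605, 0.1777]
ee_rot: [-3.141, 0.0, 0.313]
force: [0.4, -0.7, -1.4]
grip_width: 0.0274
```

```bash
python3 -m crank '[255,0,0,0.0005,0,0,0, 255,0,0,0.001,0,0,0, 255,0,0,0.0015,0,0,0, 255,0,0,0.0015,0,0,0]'
python3 -m crank '[255,0,0,0.0005,0,0,0, 255,0,0,0.001,0,0,0, 255,0,0,0.0015,0,0,0, 255,0,0,0.0015,0,0,0]'
```

```text
time_s: 8.1
position: [0.5827, -0.1606, 0.1761]
ee_rot: [-3.141, 0.0, 0.313]
force: [0.6, 0.1, -1.1]
grip_width: 0.0272
time_s: 8.43
position: [0.5827, -0.1605, 0.1746]
ee_rot: [-3.141, 0.0, 0.313]
force: [0.6, -0.2, -1.8]
grip_width: 0.0273
```

Already 4 mm below the expected contact height with no force, so the foot is in the hole. Continuing gently.

```bash
python3 -m crank '[255,0,0,0.0005,0,0,0, 255,0,0,0.001,0,0,0, 255,0,0,0.0015,0,0,0, 255,0,0,0.002,0,0,0, 255,0,0,0.0025,0,0,0, 255,0,0,0.003,0,0,0, 255,0,0,0.003,0,0,0]'
python3 -m crank '[255,0,0,0.0005,0,0,0, 255,0,0,0.001,0,0,0, 255,0,0,0.0015,0,0,0, 255,0,0,0.002,0,0,0, 255,0,0,0.0025,0,0,0, 255,0,0,0.003,0,0,0, 255,0,0,0.003,0,0,0]'
```

```text
time_s: 9.02
position: [0.5827, -0.1606, 0.1716]
ee_rot: [-3.141, 0.0, 0.313]
force: [0.5, -0.1, -1.2]
grip_width: 0.0269
time_s: 9.6
position: [0.5827, -0.1605, 0.1686]
ee_rot: [-3.141, 0.0, 0.313]
force: [-0.4, 0.6, -2.0]
grip_width: 0.027
```

```bash
python3 -m crank '[255,0,0,0.0005,0,0,0, 255,0,0,0.001,0,0,0, 255,0,0,0.0015,0,0,0, 255,0,0,0.002,0,0,0, 255,0,0,0.0025,0,0,0, 255,0,0,0.003,0,0,0, 255,0,0,0.0035,0,0,0, 255,0,0,0.004,0,0,0, 255,0,0,0.004,0,0,0]'
python3 -m crank '[255,0,0,0.0005,0,0,0, 255,0,0,0.001,0,0,0, 255,0,0,0.0015,0,0,0, 255,0,0,0.002,0,0,0, 255,0,0,0.0025,0,0,0, 255,0,0,0.003,0,0,0, 255,0,0,0.003,0,0,0]'
```

```text
time_s: 10.35
position: [0.5827, -0.1605, 0.1646]
ee_rot: [-3.141, 0.0, 0.313]
force: [1.4, 0.6, -1.2]
grip_width: 0.027
time_s: 10.93
position: [0.5827, -0.1605, 0.1616]
ee_rot: [-3.141, 0.0, 0.313]
force: [0.1, -0.1, -1.8]
grip_width: 0.0273
```

```bash
python3 -m crank '[255,0,0,0.0005,0,0,0, 255,0,0,0.001,0,0,0, 255,0,0,0.0015,0,0,0, 255,0,0,0.0015,0,0,0]'
python3 -m crank '[150,0,0,0,0,0,0, 120,0,0,0,0,0,0, 100,0,0,0,0,0,0, 60,0,0,0,0,0,0, 20,0,0,0,0,0,0, 0,0,0,0,0,0,0, 0,0,0,0,0,0,0, 0,0,0,0,0,0,0]'
```

```text
time_s: 11.27
position: [0.5827, -0.1605, 0.1601]
ee_rot: [-3.141, 0.0, 0.313]
force: [0.3, 0.0, -1.8]
grip_width: 0.0274
time_s: 11.93
position: [0.5828, -0.1606, 0.1603]
ee_rot: [3.142, 0.0, 0.313]
force: [0.5, -0.0, 0.2]
grip_width: 0.0853
```

Released. Rising straight up, then looking.

```bash
python3 -m crank '[0,0,0,-0.01,0,0,0, 0,0,0,-0.03,0,0,0, 0,0,0,-0.05,0,0,0, 0,0,0,-0.08,0,0,0, 0,0,0,-0.1,0,0,0, 0,0,0,-0.1,0,0,0, 0,0,0,-0.1,0,0,0]'
python3 - <<'E'
from h import *
import cv2
s=r.state();print(s["position"],s["ee_rot"],s["force"])
w=r.get_image("wrist")[:,:,::-1];sc=r.get_image("scene")[:,:,::-1]
a=cv2.resize(w[80:290,130:390],None,fx=1.9,fy=1.9,interpolation=cv2.INTER_CUBIC)
b=cv2.resize(sc[130:240,150:270],None,fx=399/110,fy=399/110,interpolation=cv2.INTER_CUBIC)[:399]
h=min(len(a),len(b));o=np.hstack([a[:h],b[:h]]);o=cv2.resize(o,(800,int(o.shape[0]*800/o.shape[1])));print(o.shape,a.shape,b.shape)
cv2.imwrite("pics/fin.png",np.clip(o*1.6,0,255).astype(np.uint8))
for z in(.176,.183,.196):
  print(z,[proj("wrist",R.from_euler("xyz",s["ee_rot"]).inv().apply(np.array([.5827,-.1605,z])-s["position"]))])
np.save("pics/pose.npy",np.r_[s["position"],s["ee_rot"]])
E
```

```text
time_s: 12.52
position: [0.5836, -0.1609, 0.2627]
ee_rot: [3.139, -0.003, 0.313]
force: [0.4, 0.8, -1.2]
grip_width: 0.0858
[ 0.58356918 -0.16093242  0.26271953] [ 3.13876083e+00 -2.92081823e-03  3.13044669e-01] [ 0.38398971  0.80707909 -1.15887122]
(343, 800, 3) (399, 494, 3) (399, 435, 3)
0.176 [array([256.15646732, 207.09892979])]
0.183 [array([256.15758357, 210.64531267])]
0.196 [array([256.15984485, 217.82952953])]
```

View pics/fin.png

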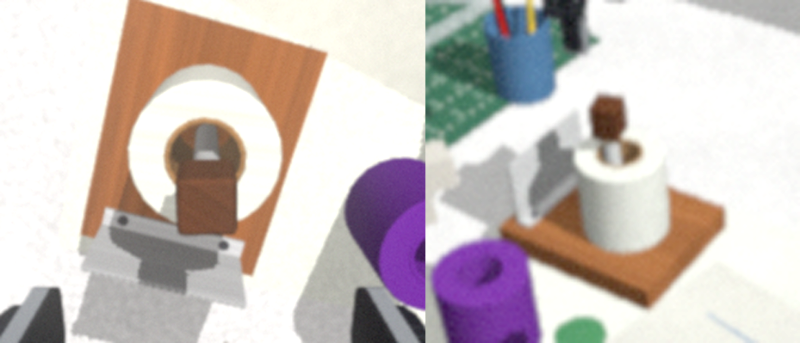

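The head's top face is centred at crop (207,206), px (256.5,205.9). A fully home head should appear at (256.2,207.1), while one standing 20 mm proud would be at row 218. The roll is upright and the gripper is clear of everything. Handing in.

```bash
python3 -m crank '[0,0,0,-0.02,0,0,0, 0,0,0,-0.02,0,0,0, 0,0,0,-0.02,0,0,0]'; python3 -c "
from station import r
print(r.sign_off())"
```

```text
time_s: 12.87
position: [0.5829, -0.1606, 0.28]
ee_rot: [3.141, -0.0, 0.313]
force: [-0.6, 0.2, -0.4]
grip_width: 0.0853
the job is handed in; nothing more can be done
None
```

The spindle stands in the board's hole through the roll's core, let go and upright. I handed the job in at about 13 s.

**What I did:** I gripped the spindle by its head, lifted it out of the tool block and carried it over the roll. The wrist camera could see part of the hole down the bore, about 6.4 mm from the roll's axis. I aimed straight at it, so no feeling over the board was needed. I then lowered it in small steps, released it about 1.5 mm above home and raised the gripper clear.

**Last checks:**
- **Descent:** the wrist force readings showed no contact on the way down. They stayed under 2.5 N, which is about the hanging weight plus noise.
- **Spindle height:** the head's top face was at pixel row 206. A fully home spindle should appear at row 207, and one standing 20 mm proud at row 218.
- **Roll and pot:** in the final pictures the roll stands flat and looks unmoved, and the pot is undisturbed. I did not check the other bystanders again.

**Disagreements:** the top view put the head about 5 mm and 9° away from where the wrist view did. I used the wrist view, and the grasp confirmed its position.

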